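# Unlock the lipstick organizer with its key

## Task

Unlock the slide-out lipstick organizer: take the steel key with the flat squared bow out of its porcelain stand, line its blade up with the slot of the organizer's lock, press it fully home until its collar rests on the lock, and with the key turn the lock a quarter turn clockwise (seen from above), so that the latch tongue swings clear of the tray front. Leave the key standing in the lock, let go of it, and leave the ball-topped stopper in its own stand.

Things in the scene. Friction and masses are not known exactly. Their poses are not given: they have to be found in the camera images.
- key_bow (a point): Centre of the flat bow of the steel key upright in a white stand; bow 36 mm wide (x), 12 thick (y: pinch), 40 tall (z up). Point is 62 mm above the counter. Below it: 26 mm to top of a 44 mm wide, 6 thick collar that rests on the stand (52 square, 30 high, fixed); then blade 22 (x) by 7 (y), 24 long, its tip 56 mm below. Same either way round. 0.1-0.2 kg. Key and stopper stands may be swapped.
- slot (a point): Centre of the lock slot's mouth, on the vertical turning axis, 38 mm above the counter. Slot 30 mm along x, 14 along y, 28 deep, 3 mm chamfer, in a steel plug 52 mm wide in a fixed housing 64 wide, 34 high, at the acrylic organizer's front left corner (its four silver tubes reach 81 mm high). Frame turns with the plug. Key home: collar on plug, bow centre 32 mm above this point.
- latch (a joint): Turn of the lock plug, rad: 0 locked, steel tongue (58 mm from axis to tip, along slot -y, top level with the plug) across the tray front; grows clockwise from above to a stop at 1.57; starts at 0 to 0.2. Friction 0.08 N m, no spring: stays where left. The blade may have 0.33 rad of play before it turns the plug. Tongue is clear above 1.0.
- stopper_ball (a point): Centre of the 36 mm ball on top of a loose steel bottle stopper, a bystander in the second, equal white square stand, 62 mm above the counter; its collar is like the key's. Leave it alone.
Mind the look-alikes: they are no part of the job. What is shaped like the part that bears key_bow but red is not meant.

How it is judged (in metres and radians):
On the way:
1. the key is fully home in the slot, before the lock has been turned (horizontal distance between key_bow and slot below 0.012 m and z of key_bow in the frame of slot between 0.02 and 0.037 m and angle between key_bow's own z axis and vertical below 0.175 rad and value of joint latch below 0.5 rad), for 0.2 s.
At the end, for the whole second after the job is handed in: The lock is turned more than 1.0 rad clockwise from locked and at rest; the key stands home in the slot (bow centre within 12 mm of the lock axis and less than 37 mm above the slot mouth, 32 mm being fully home; within 10 degrees of upright); the stopper is within 20 mm of where it was (horizontal distance between key_bow and slot below 0.012 m and z of key_bow in the frame of slot between 0.02 and 0.037 m and angle between key_bow's own z axis and vertical below 0.175 rad and value of joint latch above 1 rad and velocity of joint latch below 0.05 rad/s and distance of stopper_ball from where it was at the start of the episode below 0.02 m); the robot touches nothing.
It fails at once if the stopper is taken or knocked from its place (distance of stopper_ball from where it was at the start of the episode above 0.02 m).
It fails at once if the lock is turned otherwise than with the key in its slot (value of joint latch above 0.5 rad and (horizontal distance between key_bow and slot above 0.02 m or z of key_bow in the frame of slot above 0.05 m)).
It also fails if it takes over 43 s, if anything falls off the work surface, if the arm or the gripper's body presses on something with over 40 N, if the wrist force passes 120 N, or if a joint passes its speed limit or range.

## Robot

A 6-joint arm with a two-finger parallel gripper is mounted at the origin on the work surface. World frame = base frame: x ahead of the robot, y to its left, z up, the work surface at z = 0. Lengths are in mm, angles in degrees, forces in N, time in s.
With the tool pointing down it reaches from about 275 to 825 mm from the base axis. Payload 5.2 kg.
Tool frame: the origin (TCP) lies at the very end of the fingers, on their centre line; the grasp point (between the pads) lies 19 mm behind it (grasp_offset is the distance from the TCP to the grasp point, in mm); z points along the fingers, y is the line along which they close (so a half turn about z gives the same grasp; the last joint's range is limited). The gripper opens to 93 mm and grips with 3 to 60 N. Pads are 15 mm wide; open, the fingers measure 128 mm over their backs; the gripper's body (75 mm by 188 mm) begins 65 mm behind the grasp point.
Start: joints at [-79.343, 14.817, 87.949, -0, 77.235, -11.62], TCP at [208.514, -508.947, 218.653] pointing down, gripper open.
Joint ranges: [-179.93, 179.93], [-52.35, 119.4], [10.71, 147.94], [-69.91, 249.91], [12.55, 155.21], [-178.61, 178.61]. Speed limits (degrees/s): [147.25, 147.25, 180, 180, 180, 180].

## Interface

Orientations are given as a 3x3 rotation matrix whose columns are the frame's x, y, z axes.
In Python, from plant import * gives the robot as it stands. The module is installed in compiled form; this text tells all that it offers.
- The arm moves only by the shell command python3 -m handwheel 'ROWS' [FORCE]. ROWS is JSON, a list of rows, each a list of 3 entries, a list of its own where there are three numbers: the turn, a rotation vector about the tool's x, y, z normalised to -1 to 1, where 1 is 180 degrees, then the shift along the tool's x, y, z normalised to -1 to 1, where 1 is 0.5 m, then the closure, from -1 (fully open) to 1 (shut). In form: [[[rx, ry, rz], [dx, dy, dz], jaw], ...]. A call has 1 to 5 rows; each row shifts and turns the commanded pose from where the row before left it, along the tool's axes as they then stand; what a row does not reach is not made up. A row lasts 1/8 s, in which the tool goes at most 62.5 mm and 10.7 degrees, less where a joint would pass 70% of its speed; a pose out of reach is approached as far as the arm can. A call with a number of a shift or a turn outside -1 to 1 is refused whole. A call with a gripper value outside its range is refused whole. The fingers move at their own pace and stop on an object; FORCE is the grip in N (left out, the last holds). Time passes only in rows, so rows that do not move let the fingers close. It gives the time, the measured TCP pose, the force, the opening and the grip force at its end, in the units of the state.
- get_state(): the state, without advancing time (a new reading comes with each control period).
- read_camera(name): name is "scene" or "top" or "wrist"; returns a dict with "image" (384x512x3 uint8, blue, green, red), "fx", "fy", "cx", "cy" (pixels), "k1" (the pictures are not rectified: a ray, as slopes to the right and down, at radius r is drawn at 1 + k1 r^2 times it, then the intrinsics apply), "view" (4x4, takes a point from world to camera coordinates). Camera axes: x right, y up, looking along -z (the intrinsics and any distortion apply to the point x, -y, -z); pixel columns grow to the right and rows downward; lengths in mm; the calibration is good to about 2 mm. A picture is of the moment at which its call begins. There is no depth.
- job_done(): hands the job in; it is judged then, once.
Trained networks look in a picture, given as the dict that the camera call returned (one of the last four; its "shot" number tells which), for a name from the list of things; names that differ only in an ending like _2 or _b are one class to them, and where a whole thing is asked for, a point or a joint stands for the part that bears it (a point fixed in the world has none). Each returns a list of dicts, best first, with "conf" (0 to 1); they miss things now and then, are a little off and sometimes report something else, mostly with a low value. They report only what shows in the picture. A call takes as long as a camera call. They do not tell look-alikes from the thing itself.
- boxes_of(target, picture): "at" ([x, y, z] in mm, in world coordinates, good to about 4 mm: the middle of the surface that is visible of it).
The state is a dict: "time": time; "joint_pos": joint angles; "dq": joint speeds; "effort": joint torques, N m; "position": TCP position; "eef_rot": TCP orientation; "contact_force": force on the tool from outside, world axes, zero at the start; "ft_torque": the same for the moment, N m; "opening": finger opening in mm; "grip_force": force on a finger pad.
Only numpy, scipy, OpenCV 4.12 (cv2) and the standard library are available. Lean on these libraries where they do the work, as an engineer would, in place of code of your own. Each camera call takes 0.05 s, during which the arm holds its last target. There are 200 camera calls.

## Working session

There is one attempt and no reset: what is moved stays moved. The work goes in short steps, Python scripts to look and compute and a shell command to move; the robot and the scene stay as the last step left them, time stands still between calls to the robot, and variables do not carry over. Pictures are saved under pics/ and viewed, at most 10 in all, crops included, and the job is handed in when it is done.

```bash
mkdir -p pics; cat > h.py <<'E'
from plant import *
import numpy as np, cv2
def ray(p,u,v):
    K=np.array([[p["fx"],0,p["cx"]],[0,p["fy"],p["cy"]],[0,0,1.]])
    d=np.array([p["k1"],0,0,0,0.])
    x,y=cv2.undistortPoints(np.array([[[u,v]]],float),K,d)[0,0]
    V=np.array(p["view"]);R=V[:3,:3];t=V[:3,3]
    return -R.T@t, R.T@np.array([x,-y,-1.])
def at_z(p,u,v,z):
    o,d=ray(p,u,v); return o+d*(z-o[2])/d[2]
def proj(p,P):
    V=np.array(p["view"]);c=V[:3,:3]@np.array(P,float)+V[:3,3]
    x,y=c[0]/-c[2],-c[1]/-c[2];s=1+p["k1"]*(x*x+y*y)
    return np.array([p["fx"]*x*s+p["cx"],p["fy"]*y*s+p["cy"]])
def tri(rs):
    A=sum(np.eye(3)-np.outer(d,d)/(d@d) for o,d in rs)
    b=sum((np.eye(3)-np.outer(d,d)/(d@d))@o for o,d in rs)
    return np.linalg.solve(A,b)
E
python3 - <<'E'
from h import *
np.set_printoptions(precision=1,suppress=True)
ims=[]
for n in ["scene","top"]:
    p=read_camera(n); ims.append(p["image"])
    for t in ["key_bow","slot","latch","stopper_ball"]:
        for b in boxes_of(t,p): print(n,t,b["conf"],np.array(b["at"]),proj(p,b["at"]))
cv2.imwrite("pics/scene.png",ims[0]);cv2.imwrite("pics/top.png",ims[1])
print(get_state()["time"])
E
```

```text
scene key_bow 0.94 [412.4 118.3  30.2] [299.7 191.2]
scene key_bow 0.82 [363.4 202.1  49.8] [350.3 203.8]
scene key_bow 0.71 [449.6 201.1  54.9] [313.1 226.1]
scene key_bow 0.55 [413.7 290.3  45.8] [362.6 256.2]
scene slot 0.94 [ 570.9 -154.1   40.8] [160.  135.8]
scene latch 0.73 [ 574.2 -149.7   41.8] [159.4 137.5]
scene stopper_ball 0.73 [612.4 203.3  65. ] [234.2 275.7]
top key_bow 0.98 [444.  193.7  37.8] [192.4 210.5]
top key_bow 0.88 [408.4 111.8  30.8] [238.1 230. ]
top key_bow 0.86 [358.5 197.7  32.6] [190.4 258.4]
top key_bow 0.71 [409.1 278.6  31.7] [146.4 230.4]
top slot 0.82 [ 574.8 -152.4   33.8] [376.  139.9]
top latch 0.89 [ 574.1 -151.    34.1] [375.4 140.2]
top stopper_ball 0.75 [602.7 190.9  68.5] [192.7 120.7]
0.5
```

View pics/scene.png

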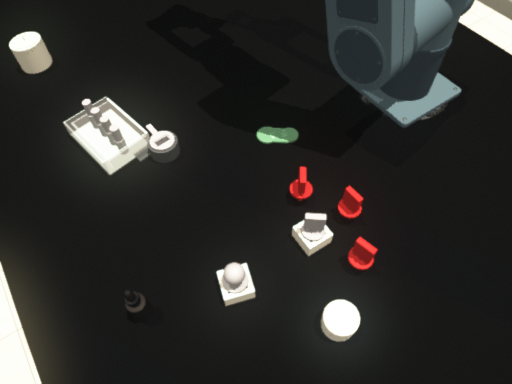

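View pics/top.png

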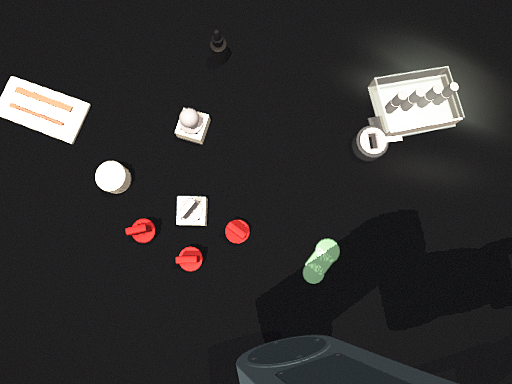

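Look-alikes for the key: red keys at top-view pixels (143,231), (190,259) and (237,232), which are the wrong colour. The stopper with the ball is at (190,120). The steel key with the flat bow, in its white stand, is at (192,210) in top and (313,226) in scene, so I choose that one. Next I check it in a close crop, together with the lock.

```bash
python3 - <<'E'
from h import *
np.set_printoptions(precision=1,suppress=True)
a=cv2.imread("pics/top.png");b=cv2.imread("pics/scene.png")
f=lambda i,u,v:cv2.resize(i[v-32:v+32,u-42:u+42],(400,300),interpolation=cv2.INTER_CUBIC)
cv2.imwrite("pics/crop.png",np.vstack([np.hstack([f(a,192,210),f(a,376,140)]),np.hstack([f(b,313,230),f(b,155,140)])]))
w=read_camera("wrist")
print(np.array(w["view"]),w["fx"],w["cx"],w["cy"]);s=get_state();print(s["position"],np.array(s["eef_rot"]),s["opening"],s["time"])
E
```

```text
[[   0.4   -0.9   -0.  -550.9]
 [   0.9    0.4   -0.2   29.5]
 [   0.2    0.1    1.  -389.8]
 [   0.     0.     0.     1. ]] 276.56090656639105 252.8226732102824 187.52791103069433
[ 208.5 -508.9  218.6] [[ 0.9  0.4 -0. ]
 [ 0.4 -0.9  0. ]
 [-0.  -0.  -1. ]] 92.80778381214444 0.55
```

View pics/crop.png

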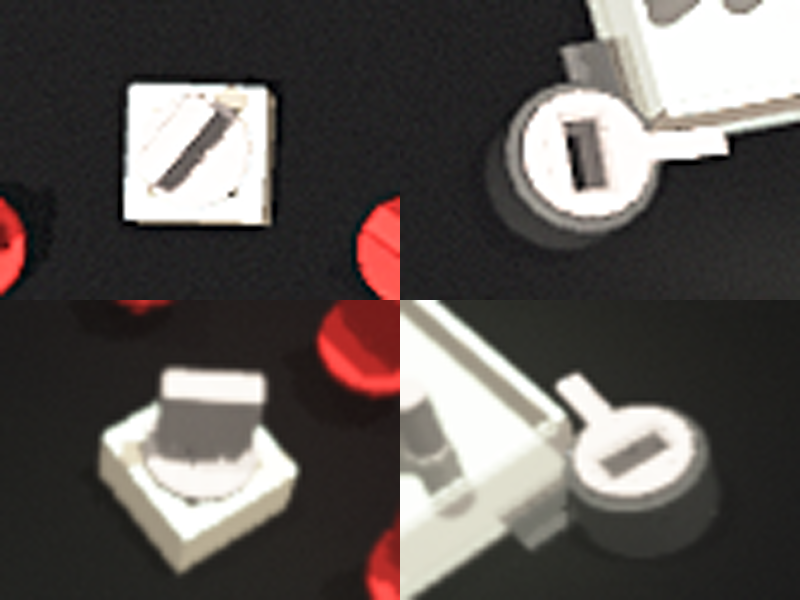

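The crop confirms a steel key with a flat bow, standing diagonally in the white stand. Its long axis runs at about -43° in world yaw. The lock slot is at about +6°, with the tongue to the right (-y). Now I go above the key.

```bash
python3 -m handwheel '[[[0,0,0],[0.081,-0.0935,0],-1],[[0,0,0],[0.081,-0.0935,0],-1],[[0,0,0],[0.081,-0.0935,0],-1],[[0,0,0],[0.081,-0.0935,0],-1],[[0,0,0],[0.081,-0.0935,0],-1]]' >/dev/null
python3 -m handwheel '[[[0,0,0],[0.081,-0.0935,0],-1],[[0,0,0],[0.081,-0.0935,0],-1],[[0,0,0],[0.081,-0.0935,0],-1],[[0,0,0],[0.081,-0.0935,0],-1],[[0,0,0],[0.081,-0.0935,0],-1]]' >/dev/null
python3 -m handwheel '[[[0,0,0],[0.081,-0.0935,0],0],[[0,0,0],[0.081,-0.0935,0],0],[[0,0,-0.059],[0,0,0],0],[[0,0,-0.059],[0,0,0],0],[[0,0,-0.059],[0,0,0],0]]' >/dev/null
python3 -m handwheel '[[[0,0,-0.059],[0,0,0],0],[[0,0,-0.059],[0,0,0],0],[[0,0,-0.059],[0,0,0],0],[[0,0,-0.059],[0,0,0],0],[[0,0,-0.059],[0,0,0],0]]' >/dev/null
python3 -m handwheel '[[[0,0,-0.059],[0,0,0],0],[[0,0,-0.059],[0,0,0],0],[[0,0,-0.034],[0,0,0],0],[[0,0,0],[0,0,0],0]]'
python3 - <<'E'
from h import *
np.set_printoptions(precision=2,suppress=True)
w=read_camera("wrist");cv2.imwrite("pics/w1.png",w["image"])
s=get_state();print(s["position"],np.array(s["eef_rot"]),s["opening"],s["time"],s["joint_pos"])
for b in boxes_of("key_bow",w): print(b["conf"],np.array(b["at"]),proj(w,b["at"]))
import pickle;w["s"]=s;pickle.dump(w,open("w1.pkl","wb"))
E
```

```text
time: 3.55
position: [445.6, 194.4, 218.7]
eef_rot: [[-0.701, 0.713, 0.0], [0.713, 0.701, 0.0], [-0.0, 0.0, -1.0]]
contact_force: [-0.3, 0.1, 0.6]
opening: 46.4
grip_force: 0.0
[445.6  194.42 218.71] [[-0.7   0.71  0.  ]
 [ 0.71  0.7   0.  ]
 [-0.    0.   -1.  ]] 46.11571741526401 3.6 [ 10.4    8.19  96.33  -0.    75.47 -34.07]
0.97 [361.2 200.8  31.8] [208.77 120.13]
0.69 [441.  201.9  37.9] [255.2 164.9]
0.55 [403.9 285.3  30.1] [281.52  94.52]
0.55 [402.4 121.   50.1] [188.05 190.72]
```

View pics/w1.png

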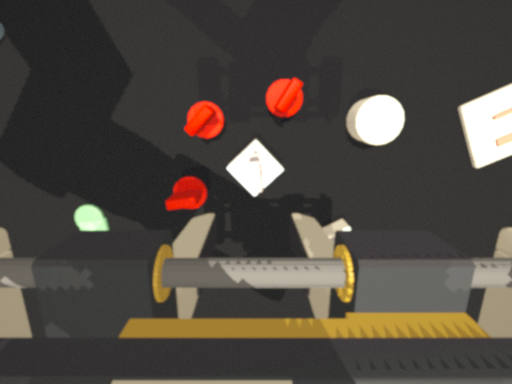

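The wrist view shows the stand at about (255,168) with the bow running nearly straight up the picture. The red keys are at (205,120), (285,98) and (187,192). I zoom in on the key and on the lock with the fixed cameras to get pixels.

```bash
python3 - <<'E'
import cv2,numpy as np
def f(n,u,v,w=20):
    i=cv2.imread(n)[v-w*3//4:v+w*3//4,u-w:u+w]; i=cv2.resize(i,(400,300),interpolation=cv2.INTER_CUBIC)
    return (255*(i/255.)**1.6).astype(np.uint8)
cv2.imwrite("pics/c2.png",np.vstack([np.hstack([f("pics/w1.png",256,168,32),f("pics/top.png",192,210)]),np.hstack([f("pics/scene.png",313,226),f("pics/top.png",374,142)])]))
E
```

```text
(no output)
```

View pics/c2.png

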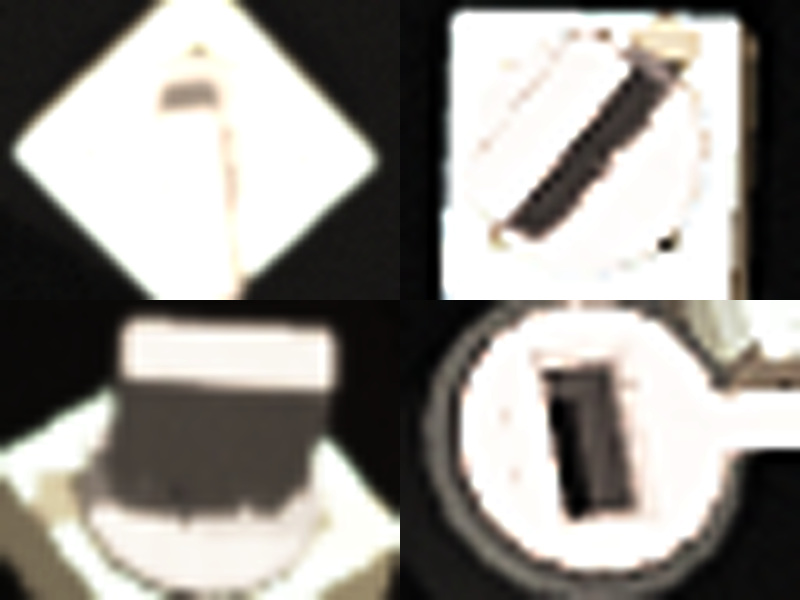

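```bash
python3 - <<'E'
from h import *
import pickle
np.set_printoptions(precision=1,suppress=True)
sc=read_camera("scene");tp=read_camera("top");w=pickle.load(open("w1.pkl","rb"))
P=tri([ray(sc,315.8,216.4),ray(tp,187.3,207.2)]);print("bow top",P)
for c,(a,b) in {"sc":((305.2,213.3),(326.4,213.3)),}.items():
    A=at_z(sc,305.2,216,82);B=at_z(sc,326.4,216.7,82);d=B-A;print("sc",A,B,np.linalg.norm(d),np.degrees(np.arctan2(d[1],d[0])))
A=at_z(tp,183,218,82);B=at_z(tp,196,201.5,82);d=B-A;print("tp",A,B,np.linalg.norm(d),np.degrees(np.arctan2(d[1],d[0])))
A=at_z(sc,305.2,219.2,82);B=at_z(sc,326.4,219.9,82);d=B-A;print("sc front edge",A,B,np.degrees(np.arctan2(d[1],d[0])))
for yaw in (-43,-50):
    c,s=np.cos(np.radians(yaw)),np.sin(np.radians(yaw))
    for z in (82,42): print(yaw,z,[(proj(w,P*[1,1,0]+[c*a*18-s*b*6,s*a*18+c*b*6,z])-[224,144])*6.25 for a in(1,-1) for b in (1,-1)])
V=np.array(w["view"]);print("cam",-V[:3,:3].T@V[:3,3])
print("slot top",at_z(tp,373.05,141,38))
# slot in scene via refined crop
x=sc["image"][125:150,140:180];cv2.imwrite("pics/c3.png",np.hstack([cv2.resize(x,(480,300),interpolation=cv2.INTER_CUBIC)]))
E
```

```text
bow top [445.  197.1  78.4]
sc [460.  188.4  82. ] [431.7 209.9  82. ] 35.57585945146969 142.8308106527678
tp [427.2 202.8  82. ] [454.9 181.1  82. ] 35.25302444196949 -38.108761473036374
sc front edge [463.9 193.3  82. ] [435.6 214.7  82. ] 142.84063259194747
-43 82 [array([231.3, 301.9]), array([165.4, 304.7]), array([223.9, 105.5]), array([156.1, 108.5])]
-43 42 [array([225.7, 250. ]), array([167. , 252.5]), array([219. ,  74.4]), array([158.7,  77. ])]
-50 82 [array([219.1, 305.6]), array([153.4, 300.6]), array([236.3, 109.9]), array([168.6, 104.6])]
-50 42 [array([214.8, 253.3]), array([156.2, 248.9]), array([229.9,  78.3]), array([169.8,  73.6])]
cam [397.2 242.  385. ]
slot top [ 571.4 -144.9   38. ]
```

View pics/c3.png

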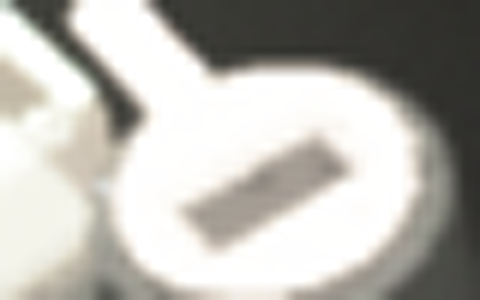

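The slot in the scene view is at about (162.2,140.8), and the bow yaw is -38° in all three views. Now I turn to match, descend and grip.

```bash
python3 -m handwheel '[[[0,0,-0.041],[0,0,0],0],[[0,0,0],[0.005,0.005,0.115],0],[[0,0,0],[0,0,0.115],0],[[0,0,0],[0,0,0.075],0],[[0,0,0],[0,0,0.04],0]]' 30
python3 -m handwheel '[[[0,0,0],[0,0,0],1],[[0,0,0],[0,0,0],1],[[0,0,0],[0,0,0],1],[[0,0,0],[0,0,0],1]]' 30
python3 - <<'E'
from h import *
np.set_printoptions(precision=1,suppress=True)
sc=read_camera("scene");tp=read_camera("top")
print("tri slot",tri([ray(sc,162.2,140.8),ray(tp,373.05,141)]))
A=at_z(sc,140+197/12,125+230/12,38);B=at_z(sc,140+335/12,125+150/12,38);d=A-B
print("sc",(A+B)/2,np.linalg.norm(d),np.degrees(np.arctan2(d[1],d[0])))
A=at_z(tp,354+17.8,127+21.9,38);B=at_z(tp,354+17.9,127+6.4,38)
A=at_z(tp,354+(145+212)/20,127+6.4,38);B=at_z(tp,354+(170+235)/20,127+21.75,38);d=A-B
print("tp",(A+B)/2,np.linalg.norm(d),np.degrees(np.arctan2(d[1],d[0])))
s=get_state();print(s["position"],s["opening"],s["grip_force"],s["contact_force"],s["time"])
E
```

```text
time: 4.38
position: [443.8, 197.6, 44.0]
eef_rot: [[-0.787, 0.617, -0.003], [0.617, 0.787, -0.001], [0.002, -0.002, -1.0]]
contact_force: [0.2, -0.1, -0.1]
opening: 46.4
grip_force: 0.0
time: 4.88
position: [445.8, 198.1, 47.1]
eef_rot: [[-0.788, 0.616, 0.002], [0.616, 0.788, 0.0], [-0.001, 0.001, -1.0]]
contact_force: [0.4, -0.4, 5.0]
opening: 11.9
grip_force: 30.0
tri slot [ 572.1 -145.8   33.9]
sc [ 572.7 -141.5   38. ] 28.16481037686814 5.173830521131511
tp [ 571.3 -144.9   38. ] 30.268808349101157 4.67605961119823
[445.8 198.   47.1] 11.757865218178267 29.963907301425934 [-0.4  0.1  5.5] 4.975
```

Gripped at 11.9 mm opening, which matches the 12 mm bow. Slot estimate is (572,-144.5) with yaw +5°. Next I lift, carry the key over and turn it.

```bash
python3 -m handwheel '[[[0,0,0],[0,0,-0.03],1],[[0,0,0],[0,0,-0.05],1],[[0,0,0],[0,0,-0.06],1],[[0,0,0],[0,0,-0.04],1],[[0,0,0],[0,0,-0.02],1]]'
python3 -m handwheel '[[[0,0,0],[-0.0621,-0.0384,0],1],[[0,0,0],[-0.0621,-0.0384,0],1],[[0,0,0],[-0.0621,-0.0384,0],1],[[0,0,0],[-0.0621,-0.0384,0],1],[[0,0,0],[-0.0621,-0.0384,0],1]]' >/dev/null
python3 -m handwheel '[[[0,0,0],[-0.0621,-0.0384,0],1],[[0,0,0],[-0.0621,-0.0384,0],1],[[0,0,0],[-0.0621,-0.0384,0],1],[[0,0,0],[-0.0621,-0.0384,0],1],[[0,0,0],[-0.0621,-0.0384,0],1]]' >/dev/null
python3 -m handwheel '[[[0,0,-0.059],[0,0,0],1],[[0,0,-0.059],[0,0,0],1],[[0,0,-0.059],[0,0,0],1],[[0,0,-0.059],[0,0,0],1],[[0,0,0],[0,0,0],1]]'
python3 - <<'E'
from h import *
np.set_printoptions(precision=1,suppress=True)
w=read_camera("wrist");sc=read_camera("scene");tp=read_camera("top")
for n,p in (("w",w),("s",sc),("t",tp)):
  for t in ("slot","key_bow"):
    for b in boxes_of(t,p): print(n,t,b["conf"],np.array(b["at"]),proj(p,b["at"]))
s=get_state();R=np.array(s["eef_rot"]);B=np.array(s["position"])+R@[0,0,-14.9];print(B)
for n,p in (("w",w),("s",sc),("t",tp)): print(n,"bow",proj(p,B),"slot",proj(p,[572,-144.5,38]))
f=lambda p,P,h=30:cv2.resize(p["image"][int(P[1])-h*3//4:int(P[1])+h*3//4,int(P[0])-h:int(P[0])+h],(400,300),interpolation=cv2.INTER_CUBIC)
c=[(290,190) if 0 else proj(w,[572,-144.5,38])]
cv2.imwrite("pics/c4.png",np.vstack([np.hstack([f(w,c[0],40),f(sc,proj(sc,B-[0,0,20]))]),np.hstack([f(sc,proj(sc,[572,-144,38])),f(tp,proj(tp,B))])]))
E
```

```text
time: 5.6
position: [445.6, 198.1, 147.9]
eef_rot: [[-0.788, 0.616, 0.002], [0.616, 0.788, 0.0], [-0.001, 0.002, -1.0]]
contact_force: [-0.3, -0.2, -2.1]
opening: 12.3
grip_force: 30.0
time: 7.48
position: [571.0, -144.4, 145.7]
eef_rot: [[-0.997, -0.076, -0.001], [-0.076, 0.997, 0.001], [0.001, 0.001, -1.0]]
contact_force: [0.9, 0.1, -1.8]
opening: 12.0
grip_force: 30.0
w slot 0.64 [ 567.  -156.5   39.9] [242.3 182.1]
w key_bow 0.86 [ 557.  -144.6  160.1] [256.4 214.1]
s slot 0.91 [ 570.4 -153.4   37.7] [160.7 136.9]
s key_bow 0.86 [ 575.3 -143.   135.3] [150. 107.]
s key_bow 0.79 [414.5 288.5  46.6] [361.6 255.4]
s key_bow 0.66 [360.4 203.1  48. ] [351.7 203.9]
s key_bow 0.62 [409.8 122.5  28.8] [302.1 192.5]
t slot 0.58 [ 573.7 -151.8   36.2] [376.2 140.1]
t key_bow 0.81 [408.2 281.5  29. ] [145.2 231. ]
t key_bow 0.77 [407.6 112.7  27.3] [237.6 230.5]
t key_bow 0.76 [ 555.3 -138.   136.6] [388.9 133.7]
t key_bow 0.67 [355.9 198.8  32. ] [189.8 259.8]
[ 571.5 -144.6  161.1]
w bow [254.5 237.8] slot [253.7 187.3]
s bow [148.3  95.5] slot [161.8 139.8]
t bow [397.6 119.2] slot [372.8 140.7]
```

View pics/c4.png

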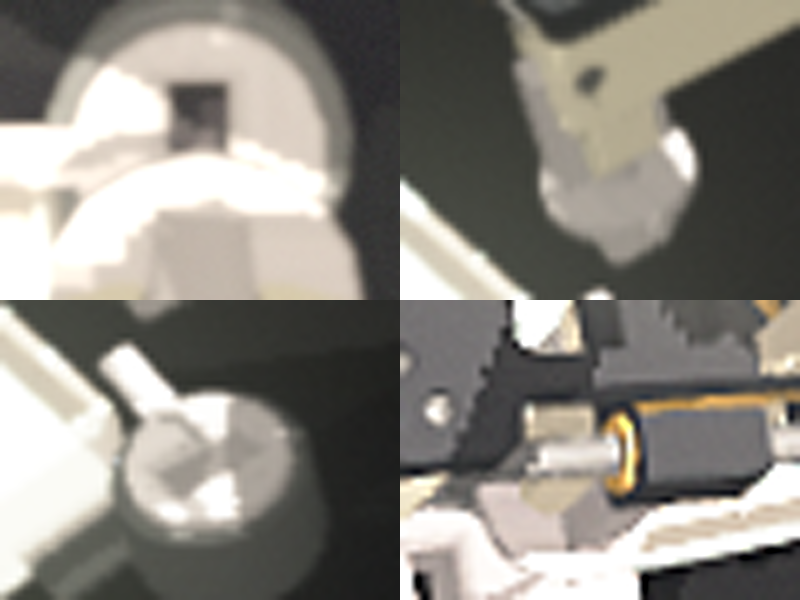

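```bash
python3 - <<'E'
from h import *
np.set_printoptions(precision=1,suppress=True)
w=read_camera("wrist");c=proj(w,[572,-144.5,38]).astype(int)-[40,30]
for n,P in dict(slotend=[557,-144.5,38],plugend=[546,-144.5,38],plugL=[572,-118.5,38],plugR=[572,-170.5,38],housingend=[540,-144.5,34],collartop=[549.5,-144.6,135.1],collarbot=[549.5,-144.6,129.1],collarL=[571.5,-122.6,135],collarR=[571.5,-166.6,135],slotc1=[557,-137.5,38],slotc2=[557,-151.5,38]).items(): print(n,(proj(w,P)-c)*5)
E
```

```text
slotend [205.8  81.5]
plugend [210.1  27.7]
plugL [326.4 162.7]
plugR [ 73.2 143.9]
housingend [212.2  -4.8]
collartop [215.5 168.7]
collarbot [214.9 157.5]
collarL [362.7 335.2]
collarR [ 41.8 312.1]
slotc1 [240.3  84.1]
slotc2 [171.2  78.9]
```

The alignment agrees within about 1 mm and the slot yaw matches the tool. I lower to just above the mouth, then go in by small steps.

```bash
python3 -m handwheel '[[[0,0,0],[0,0,0.04],1],[[0,0,0],[0,0,0.04],1],[[0,0,0],[0,0,0.04],1],[[0,0,0],[0,0,0],1]]'
python3 -m handwheel '[[[0,0,0],[0,0,0.012],1],[[0,0,0],[0,0,0.012],1],[[0,0,0],[0,0,0],1]]'
```

```text
time: 8.48
position: [570.2, -144.0, 84.6]
eef_rot: [[-0.997, -0.077, -0.003], [-0.077, 0.997, 0.002], [0.003, 0.002, -1.0]]
contact_force: [-0.3, -0.2, -2.1]
opening: 11.6
grip_force: 30.0
time: 8.85
position: [571.3, -144.5, 74.0]
eef_rot: [[-0.997, -0.078, -0.0], [-0.078, 0.997, 0.0], [0.0, 0.0, -1.0]]
contact_force: [-0.4, -0.6, -1.9]
opening: 12.0
grip_force: 30.0
```

```bash
python3 -m handwheel '[[[0,0,0],[0,0,0.01],1],[[0,0,0],[0,0,0.01],1],[[0,0,0],[0,0,0.008],1],[[0,0,0],[0,0,0],1]]'
python3 -m handwheel '[[[0,0,0],[0,0,0.005],1],[[0,0,0],[0,0,0.003],1],[[0,0,0],[0,0,0],1]]'
```

```text
time: 9.35
position: [571.1, -144.4, 59.6]
eef_rot: [[-0.997, -0.078, -0.001], [-0.078, 0.997, 0.0], [0.001, 0.0, -1.0]]
contact_force: [-0.5, 0.4, -1.1]
opening: 12.3
grip_force: 30.0
time: 9.72
position: [571.4, -144.6, 56.1]
eef_rot: [[-0.997, -0.078, -0.0], [-0.078, 0.997, 0.0], [0.0, 0.0, -1.0]]
contact_force: [-0.7, -0.1, -1.3]
opening: 12.0
grip_force: 30.0
```

```bash
python3 -m handwheel '[[[0,0,0],[0,0,0.002],1],[[0,0,0],[0,0,0.002],1],[[0,0,0],[0,0,0],1]]'
python3 -m handwheel '[[[0,0,0],[0,0,0.002],1],[[0,0,0],[0,0,0],1],[[0,0,0],[0,0,0],1]]'
```

```text
time: 10.1
position: [571.6, -144.6, 55.1]
eef_rot: [[-0.997, -0.078, 0.001], [-0.078, 0.997, -0.0], [-0.001, -0.0, -1.0]]
contact_force: [-2.1, 0.1, 5.0]
opening: 11.7
grip_force: 30.0
time: 10.48
position: [571.7, -144.7, 55.1]
eef_rot: [[-0.997, -0.078, 0.001], [-0.078, 0.997, -0.001], [-0.001, -0.001, -1.0]]
contact_force: [-4.5, 1.4, 10.9]
opening: 12.1
grip_force: 30.0
```

The key is home: TCP z is 55.1 as predicted, and the force rises to 11 N. I ease off slightly and turn clockwise, watching the moment.

```bash
python3 -m handwheel '[[[0,0,0],[0,0,-0.002],1],[[0,0,0.03],[0,0,0],1],[[0,0,0.03],[0,0,0],1],[[0,0,0.03],[0,0,0],1],[[0,0,0.03],[0,0,0],1]]'
python3 -m handwheel '[[[0,0,0.04],[0,0,0],1],[[0,0,0.04],[0,0,0],1],[[0,0,0.04],[0,0,0],1],[[0,0,0.04],[0,0,0],1],[[0,0,0.04],[0,0,0],1]]'
python3 -m handwheel '[[[0,0,0.04],[0,0,0],1],[[0,0,0.04],[0,0,0],1],[[0,0,0.04],[0,0,0],1],[[0,0,0],[0,0,0],1]]'
python3 - <<'E'
from h import *
s=get_state();print(s["ft_torque"],s["contact_force"],s["joint_pos"],s["time"])
E
```

```text
time: 11.1
position: [572.4, -145.0, 55.1]
eef_rot: [[-0.955, 0.298, 0.002], [0.298, 0.955, -0.001], [-0.002, -0.0, -1.0]]
contact_force: [-0.6, -0.3, 3.9]
opening: 11.4
grip_force: 30.0
time: 11.72
position: [572.3, -144.9, 55.1]
eef_rot: [[-0.597, 0.802, 0.002], [0.802, 0.597, -0.001], [-0.002, 0.001, -1.0]]
contact_force: [-1.0, 1.1, 4.6]
opening: 11.8
grip_force: 30.0
time: 12.22
position: [572.3, -144.7, 55.1]
eef_rot: [[-0.263, 0.965, 0.002], [0.965, 0.263, -0.001], [-0.001, 0.002, -1.0]]
contact_force: [-0.3, 0.8, 5.0]
opening: 11.8
grip_force: 30.0
[ 0.14506156  0.0260211  -0.03492237] [-0.30259414  0.79251469  5.04648603] [-2.50204439e+01  2.75488790e+01  9.38976900e+01  1.67256347e-02
  5.84400327e+01 -4.02558087e+01] 12.225
```

```bash
python3 -m handwheel '[[[0,0,0.03],[0,0,0],1],[[0,0,0.03],[0,0,0],1],[[0,0,0.03],[0,0,0],1],[[0,0,0],[0,0,0],1]]'
python3 - <<'E'
from h import *
s=get_state();print(s["ft_torque"],s["contact_force"],s["joint_pos"][5],s["time"])
sc=read_camera("scene");tp=read_camera("top")
f=lambda p,u,v,h:cv2.resize(p["image"][v-h*3//4:v+h*3//4,u-h:u+h],(400,300),interpolation=cv2.INTER_CUBIC)
cv2.imwrite("pics/c5.png",np.hstack([f(sc,160,138,40),f(tp,376,142,40)]))
E
```

```text
time: 12.72
position: [572.3, -144.7, 55.1]
eef_rot: [[0.017, 1.0, 0.002], [1.0, -0.017, -0.001], [-0.0, 0.002, -1.0]]
contact_force: [-0.3, 0.9, 6.0]
opening: 11.8
grip_force: 30.0
[ 0.18025374  0.09226616 -0.0127816 ] [-0.2874904   0.87913549  6.00724683] -24.07942431963179 12.725
```

View pics/c5.png

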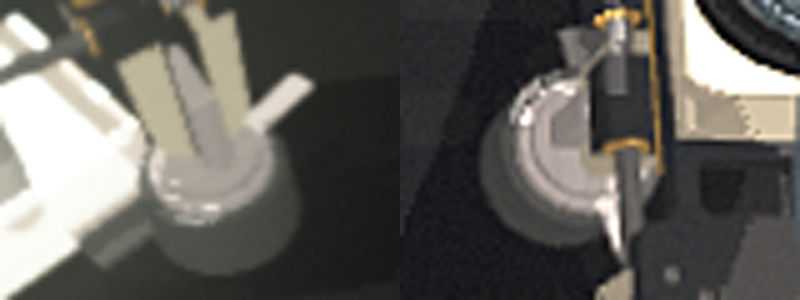

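In scene the tongue now points up-right with its tip at about (180.6,124.4). In top the tip is at about (379,161). I compute its angle.

```bash
python3 - <<'E'
from h import *
sc=read_camera("scene");tp=read_camera("top")
for p,q in ((sc,(180.6,124.4)),(tp,(379,161))):
    d=at_z(p,*q,38)-np.array([572,-144.8,38]);print(d,np.degrees(np.arctan2(d[1],d[0])))
E
```

```text
[-52.88054696 -15.6496241    0.        ] -163.51425269993118
[-39.55199244  -8.81600083   0.        ] -167.43438211566263
```

The tongue has turned about 78° from its start, roughly 1.36 rad, with the stop at 1.57. I open a little and withdraw straight up.

```bash
python3 -m handwheel '[[[0,0,0],[0,0,0],0.4],[[0,0,0],[0,0,0],0.4],[[0,0,0],[0,0,0],0.4]]'
python3 -m handwheel '[[[0,0,0],[0,0,-0.02],0.4],[[0,0,0],[0,0,-0.04],0.4],[[0,0,0],[0,0,-0.08],0.4],[[0,0,0],[0,0,-0.08],0.4],[[0,0,0],[0,0,-0.1],0.4]]'
python3 -m handwheel '[[[0,0,0],[0.1,0,-0.05],0.4],[[0,0,0],[0.1,0,0],0.4],[[0,0,0],[0.1,0,0],0.4],[[0,0,0],[0,0,0],0.4],[[0,0,0],[0,0,0],0.4]]'
python3 - <<'E'
from h import *
np.set_printoptions(precision=1,suppress=True)
sc=read_camera("scene");tp=read_camera("top")
for n,p in (("s",sc),("t",tp)):
  for t in ("key_bow","stopper_ball"):
    for b in boxes_of(t,p)[:4]: print(n,t,b["conf"],np.array(b["at"]))
f=lambda p,u,v,h:cv2.resize(p["image"][v-h*3//4:v+h*3//4,u-h:u+h],(400,300),interpolation=cv2.INTER_CUBIC)
cv2.imwrite("pics/c6.png",np.hstack([f(sc,160,134,32),f(tp,376,142,32)]))
B=np.array([572,-144.8,90]);print(proj(sc,B),proj(tp,B),(proj(sc,B)-[128,110])*6.25,(proj(tp,B)-[344,118])*6.25)
E
```

```text
time: 13.3
position: [571.3, -144.6, 53.9]
eef_rot: [[0.016, 1.0, -0.0], [1.0, -0.016, 0.0], [0.0, -0.0, -1.0]]
contact_force: [-0.0, -0.2, -0.2]
opening: 27.9
grip_force: 0.0
time: 13.92
position: [570.9, -144.3, 215.5]
eef_rot: [[0.016, 1.0, -0.001], [1.0, -0.016, 0.001], [0.001, -0.001, -1.0]]
contact_force: [0.8, -0.0, 0.2]
opening: 28.2
grip_force: 0.0
time: 14.55
position: [574.0, 5.1, 239.6]
eef_rot: [[0.016, 1.0, 0.001], [1.0, -0.016, -0.001], [-0.001, 0.001, -1.0]]
contact_force: [-0.1, 0.1, -0.2]
opening: 28.0
grip_force: 0.0
s key_bow 0.98 [361.9 204.5  49. ]
s key_bow 0.87 [413.7 290.2  46.6]
s key_bow 0.86 [410.1 119.9  30.4]
s key_bow 0.83 [ 574.3 -137.    44.2]
s stopper_ball 0.69 [611.6 202.8  66.5]
t key_bow 0.83 [411.1 280.6  29.9]
[156.3 122.4] [382.4 132.4] [177.1  77.3] [239.9  90.2]
```

View pics/c6.png

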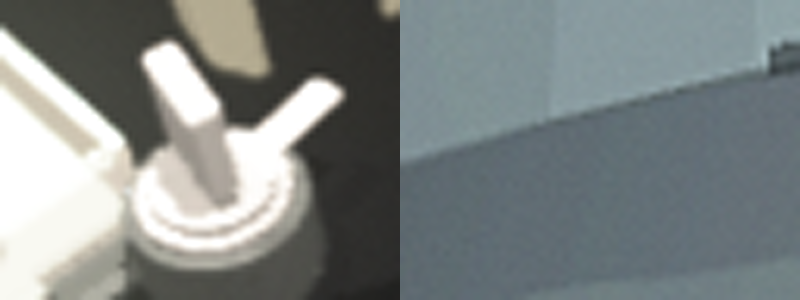

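The key stands upright and home: its bow top is within a pixel of the prediction. The tongue is clear, the stopper has not moved and the gripper is free. I hand the job in.

```bash
python3 -c "from plant import *; print(job_done())"
```

```text
the job is handed in; nothing more can be done
None
```

I handed the job in at about 15 s: the steel key stands home and released in the lock, the tongue is turned about 1.36 rad clockwise, measured from the pictures, and the stopper is where it was; no verdict came back.

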